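# Hang the dipping pail and lock it with the snap cap

## Robot

A 6-joint arm with a two-finger parallel gripper is mounted at the origin on the work surface. World frame = base frame: x ahead of the robot, y to its left, z up, the work surface at z = 0. Lengths are in mm, angles in rad, forces in N, time in s.
With the tool pointing down it reaches from about 275 to 725 mm from the base axis. Payload 5.6 kg.
Tool frame: the origin (TCP) lies midway between the tips of the shut fingers; the grasp point (between the pads) lies 19 mm behind it (manip.hold_point_z is the distance from the TCP to the grasp point, in mm); z points along the fingers, y is the direction in which the jaws open and shut (so a half turn about z gives the same grasp; the last joint's range is limited). The gripper opens to 85 mm and grips with 20 to 120 N. Pads are 22 mm wide; open, the fingers measure 114 mm over their backs; the gripper's body (76 mm by 85 mm) begins 54 mm behind the grasp point. The pads swing forward as they close: fully open they stand 13 mm farther back than shut.
Start: joints at [1.4, 0.255, 0.108, 0, -1.424, -0.285], TCP at [242.073, 493.856, 231.283] pointing down, gripper open.
Joint ranges: [-2.95, 2.95], [-1.21, 1.97], [-1.09, 1.5], [-2.87, 1.71], [-2.94, -0.07], [-3.05, 3.05]. Speed limits (rad/s): [2.57, 2.57, 3.14, 3.14, 3.14, 3.14].

## Interface

Orientations are given as a unit quaternion [x, y, z, w].
In Python, from station import manip gives the robot as it stands.
- The arm moves only by the tool carry_out, never from a script. Its argument "increments" is a list of rows, each a list of 5 numbers: the shift along the tool's x, y, z in m, then the turn about the tool's z in units of 8 degrees (1.0 is 8 degrees), then the opening, from -1 (shut) to 1 (fully open), so that 0 is half open. A call has 1 to 10 rows; each row is the pose to reach, as a shift and turn from the pose commanded when the call began, along the tool's axes at that moment; what a row does not reach only later rows make up. A row lasts 1/10 s, in which the tool goes at most 50 mm and 8.59 degrees, less where a joint would pass 70% of its speed; a pose out of reach is approached as far as the arm can. A call with a gripper value outside its range is refused whole. The fingers move at their own pace and stop on an object; "squeeze" is the grip in N (left out, the last holds). Time passes only in rows, so rows that repeat a pose let the fingers close. It gives the time, the measured TCP pose, the force and the opening at its end, in the units of the state.
- manip.state(): the state, without advancing time (a new reading comes with each control period).
- manip.get_image(name): name is "scene" or "side" or "wrist"; returns (picture, depth): 384x512x3 uint8, red, green, blue; 384x512 float32, mm along the optical axis (not along the pixel's ray), 0 where there is no reading.
- manip.camera_model(name): a dict with "fov_y" (degrees; the focal length in pixels is half the picture's height over the tangent of half this angle, whatever the lens; pixels are square), "cx", "cy" (the principal point, pixels), "world_to_cam" (4x4, takes a point from world to camera coordinates). Camera axes: x right, y down, z forward; pixel columns grow to the right and rows downward; lengths in mm; the calibration is good to about 2 mm. A picture is of the moment at which its call begins: read the wrist's pose just before it. camera_model takes no time and is no camera call; for the wrist camera it gives the pose at the moment of the call.
- manip.close_job(): hands the job in, once; it reports no verdict.
The state is a dict: "t": time; "q": joint angles; "qvel": joint speeds; "joint_torque": joint torques, N m; "eef_pos": TCP position; "tool_rot": TCP orientation; "wrist_force": force on the tool from outside, world axes, zero at the start; "ft_torque": the same for the moment, N m; "gripper_width": finger opening in mm.
Only numpy, scipy, OpenCV 4.12 (cv2) and the standard library are available. Lean on these libraries where they do the work, as an engineer would, in place of code of your own. Each camera call takes 0.05 s, during which the arm holds its last target. There are 200 camera calls.

## Task

Hang the small steel pail by its arched handle in the dip of the stand's hook and let go of it, so that it hangs freely. Then set the white snap cap, mouth down, on the stud at the hook's tip and press it past the click until its rim sits fully home on the collar, locking the handle in. Finish still holding the cap and pressing it firmly down on the collar (do not let go), with the pail still hanging and the other things on the counter left where they are.

Things in the scene. Friction and masses are not known exactly. Their poses are not given: they have to be found in the camera images.
- hook_stand: Fixed steel hook stand. Origin on the counter (z=0) straight under the hook's dip; x runs along the arm (tip at -x, post at +x), y across it, z up. Base 240 (x) x 120 (y) x 12 mm, centred; post 20 mm thick at x=+85 mm, to z=185 mm; arm 20 mm wide, 12 mm thick, 163 to 185 mm up. Highest: the stud at the tip, 207 mm
- hook_dip (a point): Top of the arm, middle of its dip: 175 mm up; axes as the stand's. Flat 19 mm to either side, then sloping up 10 mm towards post and tip. A hung pail's bar lies across the arm (along y), centre 4 mm above this point. The arm is in the way of the bowl from above: bring the pail from the tip's side, bar above the stud, bowl below the arm, then lower
- collar: Collar at the hook's tip, a fixed round seat 34 mm wide for the cap's rim, 80 mm from the dip's middle (-x). Origin: centre of its flat top, 185 mm up, on the stud's upright axis; axes as the stand's. The stud on it: 16 mm thick, 22 mm tall, its top 5 mm tapering to 10 mm; four sprung balls 9.4 mm above the collar stand out to 24 mm across
- pail_grip (a point): Centre of the pail's wooden grip, an upright block 26 x 26 x 38 mm tall over the arched handle, sides along the pail's x and y; 177 mm above the pail's underside. Its bottom is 9 mm above the handle bar's top, joined by a 12 mm neck. Pail: round, steel, 84 mm wide at the rim, bowl 48 mm tall, 0.2 to 0.4 kg, stands upright
- pail_bar (a point): Centre of the straight top bar of the pail's stiff arched handle, 32 mm under the grip's centre, 145 mm above the pail's underside. Bar 8 mm thick, running 35 mm to either side along the pail's y (z up). Free opening under it: 84 mm wide, 93 mm high above the bowl's rim
- pail: The same pail, origin at the centre of its underside
- cap_knob (a point): Centre of the white snap cap's knob, an upright cylinder 24 mm wide, 32 mm tall; 44 mm above the cap's mouth, 16 mm above its shell's top. Shell round, 40 mm wide, 28 mm tall, open below; stands mouth down; 0.07 kg. With the cap home, the hung pail's grip (top about 44 mm above the collar) is 80 mm from the knob's axis towards the post: keep the fingers to the arm's two sides
- cap_mouth (a point): Centre of the cap's mouth, level with its rim; z up. Inside is a rounded lip, clear width 19 mm. With the mouth 12 mm above the collar the lip meets the stud's balls; the push grows to about 10 N, then falls off (the click) about 6 mm above the collar; from there the balls draw the cap down, and on the collar it stays. Home: mouth level with the collar's top; the collar is rigid
- snap_cap: The same cap, origin at the centre of its mouth
- tub: Bystander, loose: clear plastic tub, 72 mm wide, 70 mm tall. Origin: centre of its underside
- jar: Bystander, loose: squat amber glass jar with steel lid, 60 mm wide, 85 mm tall. Origin: centre of its underside
- bowl: Bystander, loose: small steel bowl, 100 mm wide, 45 mm tall. Origin: centre of its underside
- nozzle: Bystander, loose: steel piping nozzle, a cone 32 mm wide and 45 mm tall, standing on its wide end. Origin: centre of its underside
- ramekin: Bystander, loose: small white ceramic ramekin, 64 mm wide, 40 mm tall. Origin: centre of its underside
- scraper: Bystander, loose: dough scraper, steel blade and white handle, about 115 x 120 mm, lying flat, 18 mm tall. Origin: centre of its underside

How it is judged:
By the outcome, as a careful person would: the job done as asked, in the order asked, and still so for the second after the job is handed in, while the arm keeps its last pose, push and grip.
It also fails if it takes over 72 s, if anything falls off the work surface, if the arm or the gripper's body presses on something with over 40 N, if the wrist force passes 120 N, or if a joint passes its speed limit or range.

## Working session

There is one attempt and no reset: what is moved stays moved. The work goes in short steps, Python scripts to look and compute and a tool call to move; the robot and the scene stay as the last step left them, time stands still between calls to the robot, and variables do not carry over. Pictures are saved under pics/ and viewed, about 8 in all and at most 12, crops included, and the job is handed in when it is done.

Besides the shell and the picture viewer there is one more tool, called as name(argument=value, ...), one argument or row to a line, values as JSON. carry_out: Moves the arm, as the interface text tells. Its arguments: {"type":"object","properties":{"increments":{"type":"array","items":{"type":"array","items":{"type":"number"}}},"squeeze":{"type":"number"}},"required":["increments"]}

```bash
mkdir -p pics; ls; cat > h.py <<'E'
import numpy as np, cv2
from station import manip
def grab(n,tag):
    M=manip.camera_model(n); im,d=manip.get_image(n)
    np.savez(f'pics/{tag}.npz',im=im,d=d,W=M['world_to_cam'],c=[M['fov_y'],M['cx'],M['cy']])
    cv2.imwrite(f'pics/{tag}.png',im[:,:,::-1]); return im,d
def load(tag):
    z=np.load(f'pics/{tag}.npz'); f=192/np.tan(np.radians(z['c'][0]/2))
    return z['im'],z['d'],np.array(z['W']),f,z['c'][1],z['c'][2]
def cloud(tag):
    im,d,W,f,cx,cy=load(tag); v,u=np.mgrid[:384,:512]
    P=np.stack([(u-cx)/f*d,(v-cy)/f*d,d,np.ones_like(d)],-1)@np.linalg.inv(W).T
    P=P[...,:3]; P[d==0]=np.nan; return P,im
def proj(tag,p):
    im,d,W,f,cx,cy=load(tag); q=W@np.append(p,1); return q[0]/q[2]*f+cx,q[1]/q[2]*f+cy
E
python3 - <<'E'
from h import *
s=manip.state(); print(s, manip.hold_point_z)
for n in ('scene','side'): grab(n,n+'0'); print(manip.camera_model(n))
a=np.hstack([cv2.imread('pics/scene0.png'),cv2.imread('pics/side0.png')])
E
```

```text
pics
{'t': 0.0, 'q': array([ 1.39958923e+00,  2.55730013e-01,  1.06982123e-01, -4.60979081e-04,
       -1.42388121e+00, -2.84579921e-01]), 'qvel': array([ 0.00040352,  0.00160073,  0.00047657,  0.00083292, -0.00162716,
       -0.0005215 ]), 'joint_torque': array([-4.98508343e-04, -3.86622834e+01,  2.37937635e+01,  5.36486238e+00,
       -6.18412494e-03,  4.90385844e-06]), 'eef_pos': array([241.83610362, 493.42377668, 230.39797127]), 'tool_rot': array([ 9.74136362e-01, -2.25958971e-01, -1.75690547e-04,  9.27830189e-04]), 'wrist_force': array([-0.32331046,  0.1177871 , -0.01948977]), 'ft_torque': array([-0.03084916, -0.00272822, -0.03563739]), 'gripper_width': 85.42915544700683} 18.700000000000003
{'fov_y': 48.9564669613447, 'cx': 259.6521114154263, 'cy': 193.5712370421458, 'world_to_cam': array([[-5.44041778e-02,  9.98498660e-01,  6.37266243e-03,
         7.06433975e+00],
       [ 5.96022412e-01,  3.75939820e-02, -8.02087262e-01,
        -2.29820457e+02],
       [-8.01122631e-01, -3.98386484e-02, -5.97172850e-01,
         1.81601273e+03],
       [ 0.00000000e+00,  0.00000000e+00,  0.00000000e+00,
         1.00000000e+00]])}
{'fov_y': 54.667633572104975, 'cx': 252.7521984902045, 'cy': 188.11236689761625, 'world_to_cam': array([[-9.94827347e-01, -9.87798411e-02,  2.36873913e-02,
         5.10380143e+02],
       [-7.62784531e-02,  5.72442301e-01, -8.16389251e-01,
         1.57327732e+02],
       [ 6.70831357e-02, -8.13973191e-01, -5.77016029e-01,
         1.14208610e+03],
       [ 0.00000000e+00,  0.00000000e+00,  0.00000000e+00,
         1.00000000e+00]])}
```

View pics/scene0.png

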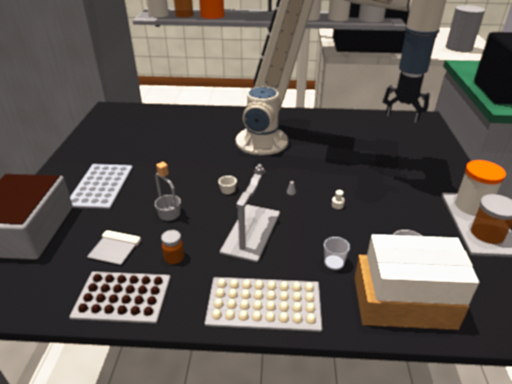

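View pics/side0.png

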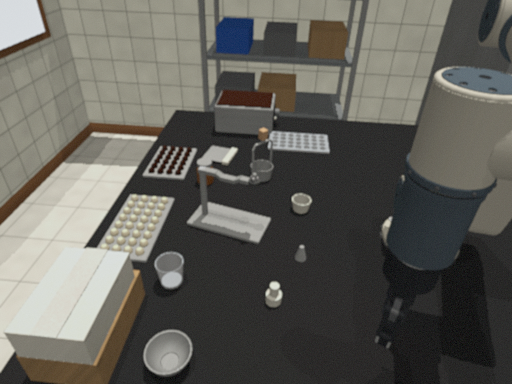

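The scene view shows the pail at about (168,205) with its grip at (162,169), the stand base at (250,233) with the hook tip at (260,168), and the cap at (338,200). The nozzle is at (291,187) and the ramekin at (228,184). The side view agrees: cap (274,295), tip (254,178), grip (263,134).

```bash
cat > m.py <<'E'
from h import *
for t in ('scene0','side0'):
    P,im=cloud(t); hsv=cv2.cvtColor(im,cv2.COLOR_RGB2HSV); z=P[...,2]
    box={'scene0':dict(grip=(150,155,175,182),cap=(328,185,348,212),stand=(218,160,284,262),pail=(150,155,186,222)),
         'side0':dict(grip=(254,124,274,145),cap=(262,280,286,308),stand=(185,160,274,242),pail=(245,124,278,185))}[t]
    def sub(n):
        a,b,c,d=box[n]; return P[b:d,a:c].reshape(-1,3),hsv[b:d,a:c].reshape(-1,3)
    p,h=sub('grip'); m=(h[:,1]>130)&(h[:,2]>100)&(p[:,2]>130); q=p[m]; print(t,'grip',len(q),q.mean(0),q.min(0),q.max(0))
    top=q[q[:,2]>q[:,2].max()-6]; print(' top',len(top),top.mean(0), cv2.minAreaRect(top[:,:2].astype(np.float32)))
    p,h=sub('cap'); 
    for lo,hi in ((4,26),(30,58),(57,70)):
        q=p[(p[:,2]>lo)&(p[:,2]<hi)]; print(' cap',lo,len(q),q.mean(0) if len(q) else '',cv2.minEnclosingCircle(q[:,:2].astype(np.float32)) if len(q) else '')
    p,h=sub('stand'); q=p[(p[:,2]>7)&(p[:,2]<17)]; print(' base',len(q),cv2.minAreaRect(q[:,:2].astype(np.float32)))
    q=p[(p[:,2]>150)&(p[:,2]<215)]; print(' arm',len(q),cv2.fitLine(q[:,:2].astype(np.float32),2,0,.01,.01).ravel(),q.min(0),q.max(0))
    q2=p[(p[:,2]>193)&(p[:,2]<215)]; print(' stud',len(q2),q2.mean(0) if len(q2) else '')
    p,h=sub('pail'); q=p[(p[:,2]>35)&(p[:,2]<54)]; print(' rim',len(q),cv2.minEnclosingCircle(q[:,:2].astype(np.float32)))
    q=p[(p[:,2]>60)&(p[:,2]<130)]; print(' handle',len(q),cv2.fitLine(q[:,:2].astype(np.float32),2,0,.01,.01).ravel() if len(q)>3 else '')
E
python3 m.py
python3 - <<'E'
import cv2,numpy as np
a=cv2.imread('pics/scene0.png');b=cv2.imread('pics/side0.png')
c=lambda i,x,y,w,h,k:cv2.resize(i[y:y+h,x:x+w],None,fx=k,fy=k,interpolation=cv2.INTER_CUBIC)
A=c(a,145,150,130,120,3);A2=c(b,180,120,100,120,3)
cv2.imwrite('pics/c1.png',np.hstack([A,A2]))
E
```

```text
scene0 grip 100 [ 519.86836674 -281.88919044  180.01724828] [ 498.1076067  -300.27127047  159.04586629] [ 530.5729042  -269.50296015  195.56395267]
 top 27 [ 516.07910417 -283.25908868  192.16822349] ((512.176513671875, -284.2530822753906), (26.267499923706055, 27.078399658203125), 45.58083724975586)
 cap 4 72 [447.19926068 282.86169274  16.72689621] ((388.93792724609375, 306.559814453125), 74.72994232177734)
 cap 30 60 [442.25771228 282.63298155  45.7515464 ] ((438.0968017578125, 284.58367919921875), 14.32227897644043)
 cap 57 18 [435.40654969 283.80168417  58.80645325] ((437.5705871582031, 283.8353271484375), 14.052730560302734)
 base 1703 ((526.4595947265625, -10.501571655273438), (399.17962646484375, 196.55386352539062), 7.388023853302002)
 arm 435 [ 9.6587515e-01 -2.5900799e-01  5.9933820e+02 -2.5358131e+00] [502.89981495 -36.86436486 150.43497185] [687.34551321  33.50853432 207.99094999]
 stud 31 [518.23113045  17.21069774 200.0929117 ]
 rim 163 ((512.0426635742188, -283.2274475097656), 46.98788833618164)
 handle 93 [   0.68254083    0.7308474   515.2934     -282.97256   ]m.py:8: RuntimeWarning: Mean of empty slice.
  p,h=sub('grip'); m=(h[:,1]>130)&(h[:,2]>100)&(p[:,2]>130); q=p[m]; print(t,'grip',len(q),q.mean(0),q.min(0),q.max(0))
  ret = um.true_divide(
Traceback (most recent call last):
  File "m.py", line 8, in <module>
    p,h=sub('grip'); m=(h[:,1]>130)&(h[:,2]>100)&(p[:,2]>130); q=p[m]; print(t,'grip',len(q),q.mean(0),q.min(0),q.max(0))
                                                                                                       ~~~~~^^^
ValueError: zero-size array to reduction operation minimum which has no identity
```

View pics/c1.png

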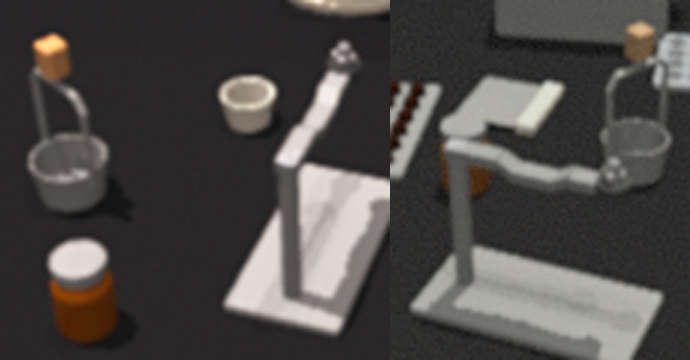

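The crop shows the handle bar running at about 45° between the image axes, with the grip on top. The arm runs from the post to the stud at lower right in the side view.

```bash
cat > m2.py <<'E'
from h import *
from scipy.optimize import least_squares
for t,bb in (('scene0',(218,160,284,262)),('side0',(185,160,274,242))):
    P,im=cloud(t); a,b,c,d=bb
    p=P[b:d,a:c].reshape(-1,3); g=im[b:d,a:c].reshape(-1,3).mean(1)
    q=p[(p[:,2]>9)&(p[:,2]<15)&(g>70)&(abs(p[:,0]-590)<170)]; print(t,'base',len(q),cv2.minAreaRect(q[:,:2].astype(np.float32)))
    q=p[(p[:,2]>155)&(p[:,2]<192)]
    print(' arm',cv2.fitLine(q[:,:2].astype(np.float32),cv2.DIST_HUBER,0,.01,.01).ravel())
    q=p[(p[:,2]>180)]; 
    for k in q[np.argsort(q[:,0])][:60:6]: print(k.round(0),end='')
    q=q[q[:,2]>196]; print('\n stud',len(q),q.mean(0))
P,im=cloud('side0')
for n,(a,b,c,d),lo,hi in (('grip',(254,124,274,147),150,230),('capknob',(262,280,286,308),34,66),('capshell',(262,280,286,308),6,26),('rim',(245,140,278,185),40,52),('handle',(245,140,278,185),60,140),('neartip',(240,160,275,200),185,230)):
    p=P[b:d,a:c].reshape(-1,3); q=p[(p[:,2]>lo)&(p[:,2]<hi)]; print(n,len(q),q.mean(0).round(1),cv2.minEnclosingCircle(q[:,:2].astype(np.float32)),cv2.minAreaRect(q[:,:2].astype(np.float32)))
E
python3 m2.py
```

```text
scene0 base 1298 ((592.8807373046875, -1.8404083251953125), (119.87772369384766, 241.17831420898438), 74.7887954711914)
 arm [ 9.6331549e-01 -2.6837158e-01  6.0901007e+02 -3.9630969e+00]
[503.  30. 183.][508.  33. 183.][512.  27. 182.][514.   9. 197.][517.  15. 184.][518.  24. 203.][519.  24. 186.][520.  12. 183.][520.  15. 201.][521.  12. 202.]
 stud 22 [517.82535289  17.72539137 202.36788623]
side0 base 1727 ((589.9279174804688, -143.2554931640625), (449.2126770019531, 254.57000732421875), 89.7089614868164)
 arm [ 9.6328408e-01 -2.6848418e-01  5.9659155e+02  2.8797195e+00]
[498.  19. 184.][501.  15. 185.][503.  24. 197.][505.  31. 185.][506.  22. 199.][509.  21. 184.][510.  17. 202.][511.  26. 191.][512.  19. 203.][514.  29. 196.]
 stud 31 [512.72445101  20.46172072 201.18159601]
grip 111 [ 510.6 -277.9  180. ] ((513.4957275390625, -283.4582824707031), 18.94661521911621) ((511.75665283203125, -281.6372985839844), (30.28157615661621, 30.83216667175293), 51.01420974731445)
capknob 117 [434.3 287.7  52.2] ((436.0144958496094, 282.5960388183594), 13.98791790008545) ((433.92889404296875
[... 162 characters left out ...]
311492919922) ((435.2075500488281, 290.8968811035156), (26.542375564575195, 39.179073333740234), 87.11213684082031)
rim 92 [ 508.2 -287.5   44.5] ((510.8021240234375, -281.5550537109375), 46.21310806274414) ((510.81463623046875, -284.8501892089844), (79.95885467529297, 81.777099609375), 16.194067001342773)
handle 81 [ 510.9 -282.6  102.6] ((509.5430603027344, -282.8615417480469), 50.25031280517578) ((510.02496337890625, -283.2632751464844), (100.45635986328125, 12.638256072998047), 50.18531036376953)
neartip 61 [513.4  21.5 195.2] ((512.2279052734375, 20.251033782958984), 16.800992965698242) ((511.57952880859375, 20.94437599182129), (30.176328659057617, 21.3073673248291), 27.076894760131836)
```

```bash
cat >> h.py <<'E'
from scipy.spatial.transform import Rotation as R
def pose():
    s=manip.state(); X=R.from_quat(s['tool_rot']).as_matrix()
    return s,s['eef_pos'],X,np.degrees(np.arctan2(X[1,0],X[0,0]))
def row(x,y,z,th=None):
    s,p,X,a=pose(); d=X.T@(np.array([x,y,z])-p)/1000
    print('row',d.round(4),'turn',round((a-(a if th is None else th))/8,3))
def rep():
    s,p,X,a=pose(); print('t',s['t'],'p',p.round(1),'th',a.round(2),'tilt',X[:,2].round(4),'F',s['wrist_force'].round(1),'w',round(s['gripper_width'],1),'q',s['q'].round(2))
# stand (world): dip, unit x, unit y
DIP=np.array([592.5,-1.8]); UX=np.array([np.cos(np.radians(-15.3)),np.sin(np.radians(-15.3))]); UY=np.array([-UX[1],UX[0]])
E
python3 -c "
from h import *
rep(); row(513,-283,265,-42)"
```

```text
t 0.1 p [241.9 493.5 230.5] th -26.12 tilt [-7.0e-04 -1.6e-03 -1.0e+00] F [ 0.6 -0.1  0.6] w 85.5 q [ 1.4   0.26  0.11 -0.   -1.42 -0.28]
row [ 0.5853  0.5778 -0.0335] turn 1.985
```

carry_out(
  increments=[
    [0.03,0.03,-0.033,0,1],
    [0.585,0.577,-0.035,2,1],
    [0.585,0.577,-0.035,2,1],
    [0.585,0.577,-0.035,2,1],
    [0.585,0.577,-0.035,2,1],
    [0.585,0.577,-0.035,2,1],
    [0.585,0.577,-0.035,2,1],
    [0.585,0.577,-0.035,2,1],
    [0.585,0.577,-0.035,2,1],
    [0.585,0.577,-0.035,2,1],
  ],
  squeeze=40,
)

```text
t: 1.1
eef_pos: [403.4, 29.8, 264.4]
tool_rot: [0.933, -0.359, 0.0, -0.0]
wrist_force: [1.3, 1.0, 0.4]
gripper_width: 85.7
```

```bash
python3 -c "
from h import *
rep(); row(513,-283,265,-42)"
```

```text
t 1.1 p [403.4  29.8 264.4] th -42.09 tilt [ 1.e-04  3.e-04 -1.e+00] F [1.3 1.  0.4] w 85.7 q [ 0.47 -0.05 -0.15 -0.   -1.47  0.37]
row [ 0.291   0.1587 -0.0006] turn -0.011
```

carry_out(
  increments=[
    [0.285,0.155,-0.001,0,1],
    [0.285,0.155,-0.001,0,1],
    [0.285,0.155,-0.001,0,1],
    [0.285,0.155,-0.001,0,1],
    [0.285,0.155,-0.001,0,1],
    [0.285,0.155,-0.001,0,1],
    [0.285,0.155,-0.001,0,1],
    [0.285,0.155,-0.001,0,1],
    [0.285,0.155,-0.001,0,1],
    [0.285,0.155,-0.001,0,1],
  ],
)

```text
t: 2.1
eef_pos: [510.9, -273.5, 265.5]
tool_rot: [0.933, -0.359, -0.0, -0.0]
wrist_force: [-0.1, 0.1, 0.6]
gripper_width: 85.5
```

```bash
python3 -c "
from h import *
rep(); row(513,-283,265,-42); grab('wrist','w1')
P,im=cloud('w1'); hsv=cv2.cvtColor(im,cv2.COLOR_RGB2HSV); z=P[...,2]
for lo,hi in ((188,204),(150,204)):
  m=(z>lo)&(z<hi)&(hsv[...,1]>110)&(hsv[...,2]>60); q=P[m]; print('grip',len(q),q.mean(0),cv2.minAreaRect(q[:,:2].astype(np.float32)))
for lo,hi in ((40,54),(60,135),(135,152)):
  m=(z>lo)&(z<hi)&(abs(P[...,0]-513)<60)&(abs(P[...,1]+283)<60)
  q=P[m][:,:2].astype(np.float32); print(lo,len(q),cv2.minEnclosingCircle(q),cv2.fitLine(q,2,0,.01,.01).ravel(), cv2.minAreaRect(q))
cv2.imwrite('pics/w1b.png',cv2.resize(im[:,:,::-1],None,fx=1.4,fy=1.4))
"
```

```text
t 2.1 p [ 510.9 -273.5  265.5] th -42.07 tilt [ 1.e-04  2.e-04 -1.e+00] F [-0.1  0.1  0.6] w 85.5 q [-0.22  0.31  0.27 -0.   -1.53  1.06]
row [0.0079 0.0056 0.0005] turn -0.009
grip 0 [nan nan nan] ((0.0, 0.0), (0.0, 0.0), 0.0)
grip 0 [nan nan nan] ((0.0, 0.0), (0.0, 0.0), 0.0)
40 661 ((512.055908203125, -288.0523376464844), 46.59123611450195) [   0.6562998     0.75450015  517.75116    -293.33423   ] ((513.4529418945312, -288.5558776855469), (85.4639663696289, 74.47887420654297), 70.17912292480469)
60 402 ((510.3314514160156, -286.2381286621094), 49.569705963134766) [   0.68541527    0.7281524   510.3802     -288.83395   ] ((510.2603759765625, -286.171630859375), (99.12240600585938, 7.2714738845825195), 46.896575927734375)
135 758 ((510.253662109375, -286.31591796875), 46.691261291503906) [   0.68364024    0.7298192   511.4554     -285.54993   ] ((509.8686828613281, -285.9562683105469), (93.35255432128906, 8.198171615600586), 46.952110290527344)<string>:6: RuntimeWarning: Mean of empty slice.
  ret = um.true_divide(
```

View pics/w1b.png

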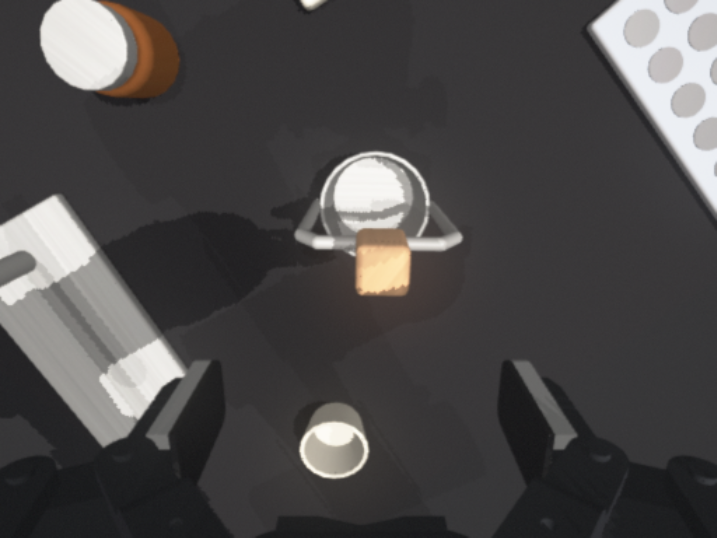

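The wrist picture shows the grip at (383,265) in the enlarged frame and the bar level from (300,238) to (460,240), so the jaws are already nearly parallel to the bar. The measured bar angle is 46.9°.

```bash
python3 -c "
from h import *
rep(); P,im=cloud('w1'); q=P[168:206,260:286].reshape(-1,3); q=q[(q[:,2]>188)&(q[:,2]<204)]; print(len(q),q.mean(0),cv2.minAreaRect(q[:,:2].astype(np.float32)))
row(512,-284.5,265,-43.1);row(512,-284.5,160,-43.1)"
```

```text
t 2.15 p [ 510.9 -273.4  265.8] th -42.05 tilt [ 4.e-04  1.e-04 -1.e+00] F [-0.3 -0.4 -0.1] w 85.1 q [-0.22  0.31  0.27 -0.   -1.53  1.06]
859 [ 512.81623256 -288.05613817  195.20009546] ((512.0258178710938, -287.5149841308594), (16.6217041015625, 21.35065460205078), 47.63148498535156)
row [0.0083 0.0075 0.0008] turn 0.131
row [0.0082 0.0076 0.1058] turn 0.131
```

carry_out(
  increments=[
    [0.008,0.0085,0,0.13,1],
    [0.008,0.0085,0.02,0.13,1],
    [0.008,0.0085,0.06,0.13,1],
    [0.008,0.0085,0.105,0.13,1],
    [0.008,0.0085,0.105,0.13,1],
    [0.008,0.0085,0.105,0.13,1],
  ],
)

```text
t: 2.75
eef_pos: [511.4, -286.4, 161.7]
tool_rot: [0.93, -0.367, 0.0, 0.001]
wrist_force: [-0.3, -0.8, 1.6]
gripper_width: 85.4
```

```bash
python3 -c "
from h import *
rep()"
```

```text
t 2.75 p [ 511.4 -286.4  161.7] th -43.12 tilt [-4.0e-04 -1.3e-03 -1.0e+00] F [-0.3 -0.8  1.6] w 85.4 q [-0.24  0.35  0.07  0.   -1.29  1.06]
```

carry_out(
  increments=[
    [0,0,0,0,-0.1],
    [0,0,0,0,-0.3],
    [0,0,0,0,-0.5],
    [0,0,0,0,-0.7],
    [0,0,0,0,-0.9],
    [0,0,0,0,-1],
    [0,0,0,0,-1],
    [0,0,0,0,-1],
    [0,0,0,0,-1],
    [0,0,0,0,-1],
  ],
  squeeze=50,
)

```text
t: 3.75
eef_pos: [511.6, -286.4, 161.4]
tool_rot: [0.93, -0.368, 0.001, 0.0]
wrist_force: [-1.1, -1.2, 5.7]
gripper_width: 25.7
```

carry_out(
  increments=[
    [0,0,-0.005,0,-1],
    [0,0,-0.02,0,-1],
    [0,0,-0.04,0,-1],
    [0,0,-0.06,0,-1],
    [0,0,-0.09,0,-1],
    [0,0,-0.09,0,-1],
    [0,0,-0.09,0,-1],
  ],
)

```text
t: 4.45
eef_pos: [511.3, -285.4, 249.6]
tool_rot: [0.93, -0.368, -0.0, -0.001]
wrist_force: [-0.3, 0.7, -4.9]
gripper_width: 25.5
```

```bash
python3 -c "
from h import *
rep()
for s in (-175,-100): 
  p=DIP+s*UX; row(*p,250,-15.3)
grab('wrist','w2'); P,im=cloud('w2'); cv2.imwrite('pics/w2b.png',cv2.resize(im[:,:,::-1],None,fx=1.4,fy=1.4)) "
```

```text
t 4.45 p [ 511.3 -285.4  249.6] th -43.16 tilt [-4.0e-04  1.6e-03 -1.0e+00] F [-0.3  0.7 -4.9] w 25.5 q [-0.24  0.32  0.25 -0.   -1.5   1.06]
row [-2.894e-01 -1.807e-01  2.000e-04] turn -3.482
row [-2.231e-01 -2.157e-01  1.000e-04] turn -3.482
```

View pics/w2b.png

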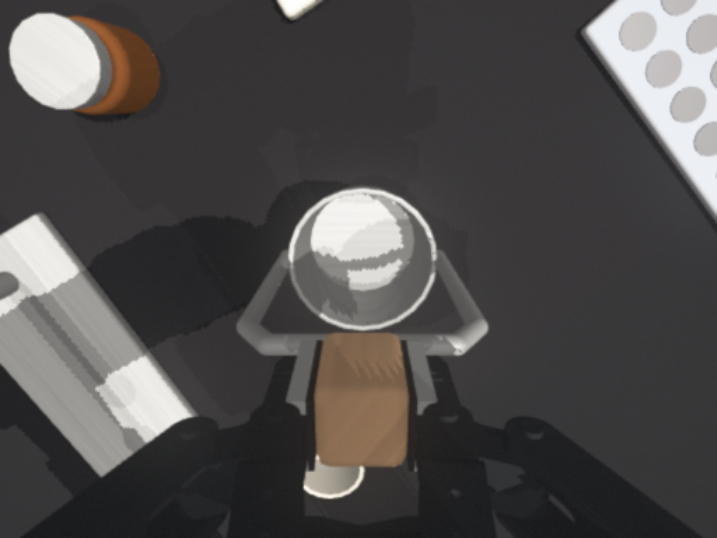

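Pail is held squarely: the grip fills the jaws at (362,400), the bar is level at about y=343 in the enlarged view, and the measured load is 4.9 N.

carry_out(
  increments=[
    [-0.025,-0.015,0,-0.3,-1],
    [-0.06,-0.038,0,-0.7,-1],
    [-0.1,-0.063,0,-1.2,-1],
    [-0.14,-0.088,0,-1.7,-1],
    [-0.18,-0.113,0,-2.2,-1],
    [-0.22,-0.138,0,-2.7,-1],
    [-0.25,-0.157,0,-3.1,-1],
    [-0.275,-0.172,0,-3.3,-1],
    [-0.289,-0.181,0,-3.48,-1],
    [-0.289,-0.181,0,-3.48,-1],
  ],
)

```text
t: 5.5
eef_pos: [422.8, 45.4, 248.8]
tool_rot: [0.991, -0.132, -0.002, 0.0]
wrist_force: [-0.3, -0.1, -3.2]
gripper_width: 25.4
```

```bash
python3 -c "
from h import *
rep(); p=DIP; row(*p,250,-15.3); grab('wrist','w3'); P,im=cloud('w3'); z=P[...,2]
m=(z>9)&(z<15)&(im.mean(-1)>60)&(abs(P[...,0]-590)<170)&(abs(P[...,1])<150); q=P[m]; print('base',len(q),cv2.minAreaRect(q[:,:2].astype(np.float32)))
m=(z>155)&(z<192)&(abs(P[...,0]-590)<110)&(abs(P[...,1])<60);q=P[m]; print('arm',len(q),cv2.fitLine(q[:,:2].astype(np.float32),2,0,.01,.01).ravel())
m=(z>194)&(z<212)&(abs(P[...,0]-515)<30)&(abs(P[...,1]-19)<30);q=P[m]; print('stud',len(q),q.mean(0),cv2.minEnclosingCircle(q[:,:2].astype(np.float32)) if len(q) else 0)
m=(z>182)&(z<189)&(abs(P[...,0]-515)<30)&(abs(P[...,1]-19)<30);q=P[m]; print('collar',len(q),q.mean(0),cv2.minEnclosingCircle(q[:,:2].astype(np.float32)) if len(q) else 0)
cv2.imwrite('pics/w3b.png',cv2.resize(im[:,:,::-1],None,fx=1.4,fy=1.4)) "
```

```text
t 5.5 p [422.8  45.4 248.8] th -15.12 tilt [-3.1e-03  1.0e-04 -1.0e+00] F [-0.3 -0.1 -3.2] w 25.4 q [ 0.48  0.   -0.14 -0.   -1.43  0.83]
row [ 0.1761  0.0012 -0.0017] turn 0.022
base 7890 ((520.4248046875, 14.584274291992188), (120.059814453125, 96.56126403808594), 74.8268051147461)
arm 2685 [ 9.6455532e-01 -2.6388073e-01  5.1804272e+02  1.5379846e+01]
stud 1197 [511.82812867  17.08725123 202.45190921] ((511.84454345703125, 16.869068145751953), 11.786799430847168)
collar 2589 [517.48362605  15.53752517 184.33667211] ((517.6057739257812, 15.708257675170898), 22.632034301757812)
```

View pics/w3b.png

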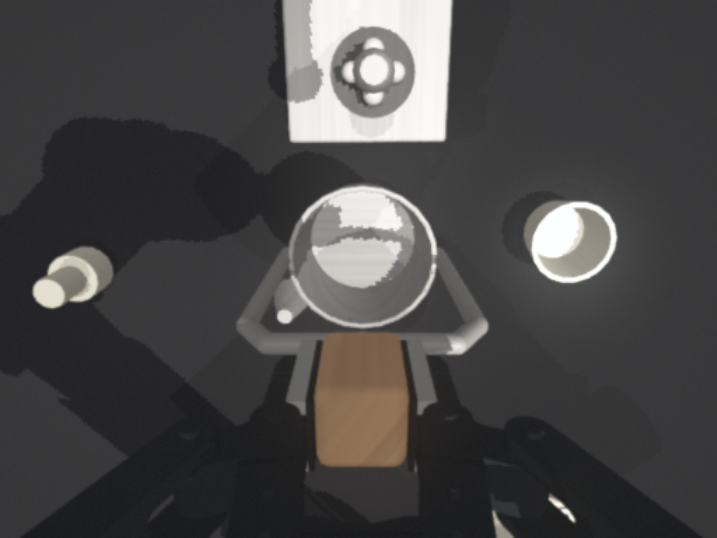

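The stud is at (373,70) in the enlarged view, nearly in line with the held pail at (362,343). The cap is at left (70,283) and the ramekin at right (572,240).

carry_out(
  increments=[
    [0.015,0.003,0,0,-1],
    [0.04,0.003,0,0,-1],
    [0.07,0.003,0,0,-1],
    [0.1,0.003,0,0,-1],
    [0.13,0.003,0,0,-1],
    [0.155,0.003,0,0,-1],
    [0.17,0.003,0,0,-1],
    [0.175,0.003,0,0,-1],
    [0.175,0.003,0,0,-1],
  ],
)

```text
t: 6.45
eef_pos: [592.1, -6.3, 248.9]
tool_rot: [0.991, -0.134, -0.001, 0.0]
wrist_force: [-0.8, 0.7, -2.1]
gripper_width: 25.5
```

carry_out(
  increments=[
    [0,0,0.01,0,-1],
    [0,0,0.025,0,-1],
    [0,0,0.038,0,-1],
    [0,0,0.046,0,-1],
    [0,0,0.048,0,-1],
    [0,0,0.048,0,-1],
  ],
)

```text
t: 7.05
eef_pos: [591.9, -5.3, 202.5]
tool_rot: [0.991, -0.133, -0.0, 0.0]
wrist_force: [-0.2, -0.5, -2.9]
gripper_width: 25.3
```

```bash
python3 -c "
from h import *
rep(); p=DIP; row(*p,195.5,-15.3); grab('side','s2')
im=load('s2')[0]; cv2.imwrite('pics/s2b.png',cv2.resize(im[100:260,160:340,::-1],None,fx=3.5,fy=3.5,interpolation=cv2.INTER_CUBIC))
P,im=cloud('w3'); s,p,X,a=pose(); 
p=np.array([422.8,45.4,248.8]);th=np.radians(-15.12);c,sn=np.cos(th),np.sin(th);X=np.array([[c,sn,0],[sn,-c,0],[0,0,-1]])
hsv=cv2.cvtColor(im,cv2.COLOR_RGB2HSV); Q=(P-p)@X
m=(Q[...,2]>-42)&(Q[...,2]<-10)&(hsv[...,1]>70)&(hsv[...,0]<25); q=Q[m]; print(len(q),q.mean(0),q.min(0),q.max(0))
q=q[q[:,2]<-30]; print('top',len(q),q.mean(0),q.min(0),q.max(0))
"
```

```text
t 7.05 p [591.9  -5.3 202.5] th -15.3 tilt [-0.e+00 -2.e-04 -1.e+00] F [-0.2 -0.5 -2.9] w 25.3 q [ 0.25  0.35  0.16  0.   -1.39  1.05]
row [-0.0004 -0.0035  0.007 ] turn 0.0
5492 [  4.05355775  -0.1894471  -29.98769215] [-13.69991981 -13.16465478 -36.11451461] [ 12.76363616  12.4807161  -10.00624437]
top 3897 [  1.09536685  -0.20292614 -33.77828516] [-13.69991981 -13.13146357 -36.11451461] [ 12.50225105  12.4807161  -30.00150855]
```

View pics/s2b.png

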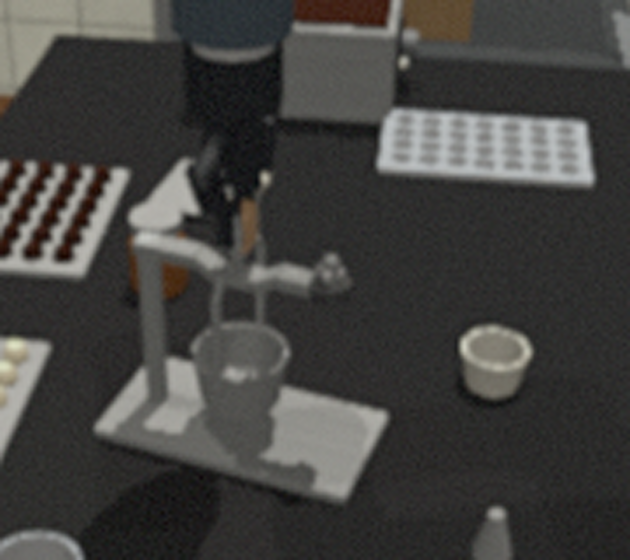

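The side crop shows the pail with its bar over the dip at (240,275) and the bowl below the arm at (240,365). It has not touched yet, so I lower further.

carry_out(
  increments=[
    [0,0,0.003,0,-1],
    [0,0,0.006,0,-1],
    [0,0,0.007,0,-1],
    [0,0,0.007,0,-1],
    [0,0,0.007,0,-1],
  ],
)

```text
t: 7.6
eef_pos: [592.3, -5.4, 195.5]
tool_rot: [0.991, -0.133, 0.0, -0.0]
wrist_force: [0.2, 0.2, -3.7]
gripper_width: 25.2
```

carry_out(
  increments=[
    [0,0,0.001,0,-1],
    [0,0,0.001,0,-1],
    [0,0,0.002,0,-1],
    [0,0,0.002,0,-1],
  ],
)

```text
t: 8.0
eef_pos: [592.4, -5.4, 195.2]
tool_rot: [0.991, -0.133, 0.001, -0.0]
wrist_force: [-4.0, 1.1, 6.0]
gripper_width: 25.3
```

carry_out(
  increments=[
    [0,0,-0.001,0,-1],
    [0,0,-0.001,0,-1],
    [0,0,-0.001,0,-0.3],
    [0,0,-0.001,0,0.2],
    [0,0,-0.001,0,0.5],
    [0,0,-0.001,0,0.5],
    [0,0,-0.001,0,0.5],
    [0,0,-0.001,0,0.5],
  ],
)

```text
t: 8.8
eef_pos: [592.3, -5.4, 194.4]
tool_rot: [0.991, -0.133, -0.0, 0.0]
wrist_force: [0.6, -0.5, 0.1]
gripper_width: 63.9
```

carry_out(
  increments=[
    [0,0,-0.01,0,0.5],
    [0,0,-0.03,0,0.5],
    [0,0,-0.06,0,1],
    [0,0,-0.09,0,1],
    [0,0,-0.1,0,1],
    [0,0,-0.1,0,1],
    [0,0,-0.1,0,1],
  ],
)

```text
t: 9.5
eef_pos: [591.9, -5.2, 293.7]
tool_rot: [0.991, -0.133, -0.001, -0.0]
wrist_force: [-0.6, -0.2, -0.6]
gripper_width: 85.5
```

```bash
python3 -c "
from h import *
rep(); grab('wrist','w4'); grab('side','s3'); row(436.5,284,215,-15.3)
for n in ('w4','s3'):
  P,im=cloud(n); 
  for nm,c,r,lo,hi in (('gripTop',(591,-4),30,218,245),('stud',(513,18),22,195,212),('rim',(591,-4),50,70,90)):
    z=P[...,2]; q=P[(z>lo)&(z<hi)&(np.hypot(P[...,0]-c[0],P[...,1]-c[1])<r)]
    print(n,nm,len(q),q.mean(0).round(1) if len(q) else '', cv2.minAreaRect(q[:,:2].astype(np.float32)) if len(q)>3 else '')
im=load('s3')[0]; im2=load('w4')[0]
a=cv2.resize(im[130:260,180:300,::-1],(443,480),interpolation=cv2.INTER_CUBIC); b=cv2.resize(im2[:,100:380,::-1],(350,480)); cv2.imwrite('pics/c4.png',np.hstack([a,b]))
"
```

```text
t 9.5 p [591.9  -5.2 293.7] th -15.31 tilt [-1.2e-03  4.0e-04 -1.0e+00] F [-0.6 -0.2 -0.6] w 85.5 q [ 0.25  0.34  0.38 -0.   -1.61  1.05]
row [-0.2259 -0.2381  0.0783] turn -0.002
w4 gripTop 1555 [593.8  -5.5 228.5] ((592.3211059570312, -5.002249717712402), (25.789499282836914, 25.49049186706543), 74.08545684814453)
w4 stud 456 [515.5  16.  201.9] ((512.7064819335938, 16.646032333374023), (18.286312103271484, 18.183584213256836), 30.406940460205078)
w4 rim 714 [594.7  -5.8  79.4] ((596.1029052734375, -5.677009582519531), (93.9811782836914, 66.60643768310547), 74.85997772216797)
s3 gripTop 74 [591.1   0.7 225.8] ((591.146240234375, -4.267152786254883), (27.968446731567383, 24.127546310424805), 73.18608856201172)
s3 stud 33 [512.8  20.6 201. ] ((512.534912109375, 19.26900863647461), (15.520628929138184, 17.69321060180664), 34.256446838378906)
s3 rim 191 [589.5  -2.7  77.4] ((591.9614868164062, -4.453296661376953), (81.01109313964844, 84.5364990234375), 17.47979164123535)
```

View pics/c4.png

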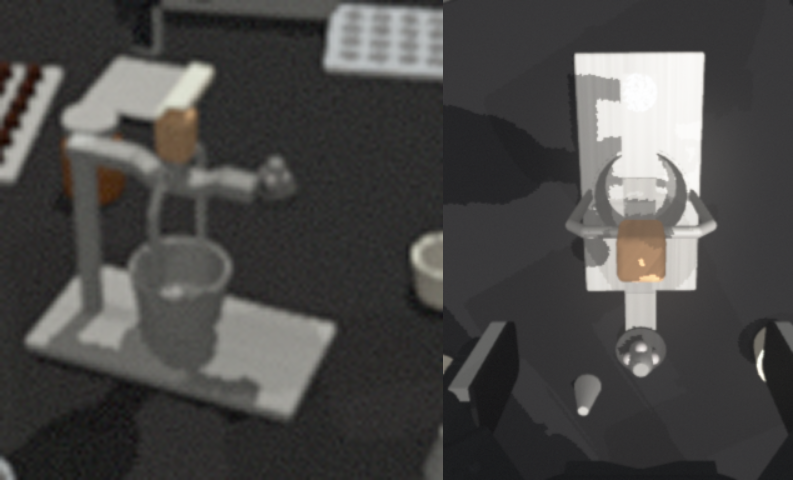

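The pail hangs freely. In the left crop the bar is in the dip at (180,172) and the bowl below at (180,290). The wrist view puts the grip at (641,250) with the stud clear at (640,360).

carry_out(
  increments=[
    [-0.02,-0.02,0,0,1],
    [-0.06,-0.06,0,0,1],
    [-0.09,-0.09,0,0,1],
    [-0.12,-0.124,0.01,0,1],
    [-0.15,-0.158,0.04,0,1],
    [-0.18,-0.19,0.07,0,1],
    [-0.21,-0.22,0.1,0,1],
    [-0.228,-0.236,0.13,0,1],
    [-0.228,-0.236,0.13,0,1],
    [-0.228,-0.236,0.13,0,1],
  ],
)

```text
t: 10.6
eef_pos: [433.9, 282.1, 163.3]
tool_rot: [0.991, -0.132, -0.001, 0.001]
wrist_force: [-0.4, 0.7, 0.9]
gripper_width: 85.2
```

```bash
python3 -c "
from h import *
rep(); grab('wrist','w5'); P,im=cloud('w5'); z=P[...,2]
for lo,hi in ((57,65),(36,56),(24,31)):
    q=P[(z>lo)&(z<hi)&(np.hypot(P[...,0]-434,P[...,1]-282)<30)]; print(lo,len(q),q.mean(0).round(1), cv2.minEnclosingCircle(q[:,:2].astype(np.float32)))
row(434,282,165)
"
```

```text
t 10.6 p [433.9 282.1 163.3] th -15.21 tilt [-0.0017 -0.0028 -1.    ] F [-0.4  0.7  0.9] w 85.2 q [ 0.88  0.22 -0.11  0.   -1.24  0.43]
57 715 [434.2 282.9  59.6] ((433.8155212402344, 283.1277770996094), 11.924988746643066)
36 187 [442.6 280.5  46.4] ((433.9920959472656, 282.89483642578125), 11.844067573547363)
24 799 [440.3 281.1  27.7] ((433.8929443359375, 282.7711181640625), 19.85690689086914)
row [-0.0009  0.0004 -0.0004] turn 0.0
```

carry_out(
  increments=[
    [0,-0.001,0.03,0,1],
    [0,-0.001,0.07,0,1],
    [0,-0.001,0.105,0,1],
    [0,-0.001,0.125,0,1],
    [0,-0.001,0.131,0,1],
    [0,-0.001,0.131,0,1],
    [0,-0.001,0.131,0,1],
  ],
)

```text
t: 11.35
eef_pos: [436.3, 284.0, 35.2]
tool_rot: [0.991, -0.133, 0.001, -0.001]
wrist_force: [0.1, -0.1, 0.1]
gripper_width: 85.5
```

```bash
python3 -c "
from h import *
rep(); row(433.9,282.9,32,-15.3)"
```

```text
t 11.35 p [436.3 284.   35.2] th -15.34 tilt [ 0.0025  0.0021 -1.    ] F [ 0.1 -0.1  0.1] w 85.5 q [ 0.88  0.34 -0.3   0.   -0.92  0.42]
row [-0.002   0.0017  0.0032] turn -0.005
```

carry_out(
  increments=[
    [-0.002,0.001,0.002,0,1],
    [-0.002,0.001,0.002,0,1],
  ],
)

```text
t: 11.55
eef_pos: [432.9, 283.3, 32.3]
tool_rot: [0.991, -0.133, 0.0, -0.001]
wrist_force: [-0.1, -0.5, -1.1]
gripper_width: 85.3
```

```bash
python3 -c "
from h import *
rep(); row(433.9,282.9,32,-15.3)"
```

```text
t 11.55 p [432.9 283.3  32.3] th -15.32 tilt [ 0.001   0.0013 -1.    ] F [-0.1 -0.5 -1.1] w 85.3 q [ 0.88  0.34 -0.31 -0.   -0.91  0.42]
row [0.0011 0.0001 0.0003] turn -0.002
```

carry_out(
  increments=[
    [0.001,0,0,0,-0.1],
    [0.001,0,0,0,-0.3],
    [0.001,0,0,0,-0.5],
    [0.001,0,0,0,-0.7],
    [0.001,0,0,0,-0.9],
    [0.001,0,0,0,-1],
    [0.001,0,0,0,-1],
    [0.001,0,0,0,-1],
    [0.001,0,0,0,-1],
    [0.001,0,0,0,-1],
  ],
  squeeze=80,
)

```text
t: 12.55
eef_pos: [434.0, 282.9, 31.7]
tool_rot: [0.991, -0.133, 0.0, -0.0]
wrist_force: [-0.7, -0.5, 4.1]
gripper_width: 21.9
```

```bash
python3 -c "
from h import *
rep(); row(512.3,16.8,270,-15.3)"
```

```text
t 12.55 p [434.  282.9  31.7] th -15.31 tilt [ 6.e-04  4.e-04 -1.e+00] F [-0.7 -0.5  4.1] w 21.9 q [ 0.88  0.35 -0.31  0.   -0.91  0.42]
row [ 0.1459  0.2359 -0.2383] turn -0.001
```

carry_out(
  increments=[
    [0,0,-0.015,0,-1],
    [0,0,-0.05,0,-1],
    [0,0,-0.09,0,-1],
    [0,0,-0.13,0,-1],
    [0,0,-0.17,0,-1],
    [0,0,-0.21,0,-1],
    [0,0.01,-0.235,0,-1],
    [0.01,0.03,-0.238,0,-1],
    [0.03,0.06,-0.238,0,-1],
    [0.05,0.09,-0.238,0,-1],
  ],
)

```text
t: 13.55
eef_pos: [457.7, 182.0, 268.8]
tool_rot: [0.991, -0.133, -0.001, 0.0]
wrist_force: [0.8, 0.6, -0.6]
gripper_width: 21.8
```

```bash
python3 -c "
from h import *
rep(); row(512.3,16.8,270,-15.3)"
```

```text
t 13.55 p [457.7 182.  268.8] th -15.24 tilt [-0.0015  0.     -1.    ] F [ 0.8  0.6 -0.6] w 21.8 q [ 0.7   0.13  0.05 -0.   -1.49  0.61]
row [ 0.0961  0.145  -0.0013] turn 0.008
```

carry_out(
  increments=[
    [0.025,0.035,0,0,-1],
    [0.05,0.075,0,0,-1],
    [0.075,0.11,0,0,-1],
    [0.09,0.135,0,0,-1],
    [0.096,0.144,0,0,-1],
    [0.096,0.144,0,0,-1],
    [0.096,0.144,0,0,-1],
  ],
)

```text
t: 14.25
eef_pos: [512.4, 19.1, 268.9]
tool_rot: [0.991, -0.133, -0.001, -0.0]
wrist_force: [-0.1, 0.8, -0.7]
gripper_width: 21.9
```

```bash
python3 -c "
from h import *
rep(); row(512.3,16.8,270,-15.3); s,p,X,a=pose(); grab('wrist','w6');grab('side','s6'); grab('scene','c6')
P,im=cloud('w6'); Q=(P-p)@X; z=P[...,2]
q=Q[(Q[...,2]>-34)&(Q[...,2]<-22)&(np.hypot(Q[...,0],Q[...,1])<25)]; print('knob',len(q),q.mean(0),q.min(0),q.max(0))
q=Q[(Q[...,2]>0)&(Q[...,2]<12)&(np.hypot(Q[...,0],Q[...,1])<25)]; print('shelltop',len(q),cv2.minEnclosingCircle(q[:,:2].astype(np.float32)))
q=P[(z>182)&(z<188)&(np.hypot(P[...,0]-513,P[...,1]-17)<22)]; print('collar',len(q))
a=load('s6')[0][120:240,200:310,::-1];b=load('c6')[0][100:230,200:320,::-1]
k=lambda i:cv2.resize(i,(400,450),interpolation=cv2.INTER_CUBIC); cv2.imwrite('pics/c6b.png',np.hstack([k(a),k(b)]))
"
```

```text
t 14.25 p [512.4  19.1 268.9] th -15.32 tilt [-1.1e-03  4.0e-04 -1.0e+00] F [-0.1  0.8 -0.7] w 21.9 q [ 0.34  0.17  0.1  -0.   -1.5   0.96]
row [ 0.0005  0.0022 -0.0011] turn -0.002
knob 3865 [  3.6256756   -0.1997397  -27.57912734] [-12.19409553 -24.13170699 -33.96311103] [ 12.28583961  24.22489822 -22.00300259]
shelltop 1831 ((3.754927635192871, -0.021486282348632812), 19.55738639831543)
collar 1040
```

View pics/c6b.png

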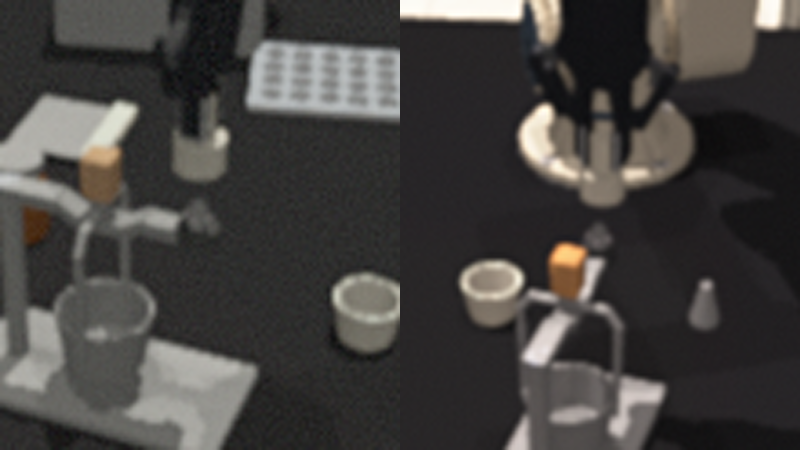

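The cap hovers over the stud: in the left crop the shell is at (200,155) and the stud at (202,217). In the right crop they are at (602,190) and (598,236). Now I check where the cap sits in the hand.

```bash
python3 -c "
from h import *
rep(); s,p,X,a=pose(); P,im=cloud('w6'); Q=(P-p)@X; g=im.min(-1).astype(int)
q=Q[(Q[...,2]>-2)&(Q[...,2]<9)&(np.hypot(Q[...,0],Q[...,1])<30)&(g>70)]; print('shell',len(q),np.percentile(q,[0,1,50,99,100],axis=0).round(1).tolist())
q=Q[(Q[...,2]>-34)&(Q[...,2]<-24)&(np.hypot(Q[...,0],Q[...,1])<20)&(g>90)]; print('knob',len(q),np.percentile(q,[0,1,50,99,100],axis=0).round(1).tolist())
from scipy.optimize import least_squares
S=P[(P[...,2]>192)&(P[...,2]<212)&(np.hypot(P[...,0]-513,P[...,1]-17)<22)]; print('stud vis',len(S),S.mean(0) if len(S) else '')
for t in ('w3','w4'):
  P,im=cloud(t); 
  for lo,hi in ((204.5,210),(202,210)):
    S=P[(P[...,2]>lo)&(P[...,2]<hi)&(np.hypot(P[...,0]-513,P[...,1]-17)<15)]; print(t,lo,len(S),S.mean(0).round(1),cv2.minEnclosingCircle(S[:,:2].astype(np.float32)))
"
```

```text
t 14.4 p [512.5  19.5 269.4] th -15.23 tilt [-2.e-04  2.e-04 -1.e+00] F [-0.   0.2 -0.5] w 21.7 q [ 0.34  0.17  0.1  -0.   -1.5   0.96]
shell 1739 [[3.1, -19.1, -2.0], [4.8, -17.1, -1.6], [12.2, -0.1, 4.6], [19.5, 17.3, 8.5], [19.8, 19.5, 9.0]]
knob 2749 [[-11.7, -17.1, -34.0], [-10.3, -16.0, -33.2], [2.9, -0.1, -27.4], [11.5, 16.1, -24.3], [12.3, 16.8, -24.0]]
stud vis 274 [518.08991839  14.46152964 198.21337213]
w3 204.5 526 [512.   16.9 206.4] ((511.87677001953125, 16.694795608520508), 6.815999507904053)
w3 202 756 [512.   17.  205.4] ((511.9754943847656, 16.970003128051758), 7.82746696472168)
w4 204.5 167 [513.3  16.6 206.3] ((512.885498046875, 16.53028106689453), 6.520896911621094)
w4 202 252 [514.2  16.3 205.3] ((513.0232543945312, 16.8449649810791), 7.765696048736572)
```

carry_out(
  increments=[
    [0.0005,0.0025,0,0,-1],
    [0.0005,0.0025,0.01,0,-1],
    [0.0005,0.0025,0.025,0,-1],
    [0.0005,0.0025,0.032,0,-1],
    [0.0005,0.0025,0.037,0,-1],
    [0.0005,0.0025,0.037,0,-1],
    [0.0005,0.0025,0.037,0,-1],
  ],
)

```text
t: 15.1
eef_pos: [512.8, 15.9, 232.8]
tool_rot: [0.991, -0.133, 0.0, 0.0]
wrist_force: [0.9, 0.3, -0.1]
gripper_width: 22.1
```

```bash
python3 -c "
from h import *
for i in range(1): rep()
row(512.5,16.8,232,-15.3)"
```

```text
t 15.1 p [512.8  15.9 232.8] th -15.31 tilt [ 7.e-04 -1.e-04 -1.e+00] F [ 0.9  0.3 -0.1] w 22.1 q [ 0.34  0.18  0.02  0.   -1.41  0.97]
row [-0.0005 -0.0008  0.0008] turn -0.001
```

carry_out(
  increments=[
    [-0.0003,-0.0005,0.001,0,-1],
    [-0.0003,-0.0005,0.003,0,-1],
    [-0.0003,-0.0005,0.005,0,-1],
    [-0.0003,-0.0005,0.006,0,-1],
    [-0.0003,-0.0005,0.006,0,-1],
  ],
)

```text
t: 15.6
eef_pos: [512.7, 16.4, 227.5]
tool_rot: [0.991, -0.133, 0.001, -0.0]
wrist_force: [-2.3, -0.4, 5.0]
gripper_width: 21.8
```

carry_out(
  increments=[
    [0,0,0.002,0,-1],
    [0,0,0.004,0,-1],
    [0,0,0.004,0,-1],
  ],
)

```text
t: 15.9
eef_pos: [512.6, 16.5, 223.4]
tool_rot: [0.991, -0.133, 0.001, -0.0]
wrist_force: [-1.4, -0.1, 3.8]
gripper_width: 21.8
```

carry_out(
  increments=[
    [0,0,0.002,0,-1],
    [0,0,0.004,0,-1],
    [0,0,0.004,0,-1],
  ],
)

```text
t: 16.2
eef_pos: [512.0, 16.5, 217.2]
tool_rot: [0.991, -0.133, -0.001, 0.0]
wrist_force: [1.3, 0.1, -3.4]
gripper_width: 22.4
```

carry_out(
  increments=[
    [0,0,0.001,0,-1],
    [0,0,0.002,0,-1],
    [0,0,0.003,0,-1],
    [0,0,0.003,0,-1],
  ],
)

```text
t: 16.6
eef_pos: [512.6, 16.4, 216.7]
tool_rot: [0.991, -0.133, 0.001, -0.0]
wrist_force: [-3.4, 0.3, 5.3]
gripper_width: 22.3
```

carry_out(
  increments=[
    [0,0,0.001,0,-1],
    [0,0,0.002,0,-1],
    [0,0,0.003,0,-1],
    [0,0,0.003,0,-1],
    [0,0,0.003,0,-1],
  ],
)

```text
t: 17.1
eef_pos: [512.9, 16.3, 216.6]
tool_rot: [0.991, -0.133, 0.002, -0.0]
wrist_force: [-9.7, 2.6, 19.3]
gripper_width: 21.9
```

```bash
python3 -c "
from h import *
rep(); grab('wrist','w7'); grab('side','s7'); grab('scene','c7'); rep()
P,im=cloud('s7'); z=P[...,2]
print('hand/cap bottom check'); P0,_=cloud('s3')
for t in ('s7','c7','w7'):
  P,im=cloud(t); z=P[...,2]; q=P[(z>205)&(z<217)&(np.hypot(P[...,0]-512.5,P[...,1]-17)<24)]; print(t,'shelltop',len(q),np.percentile(q[:,2],[5,50,95]) if len(q) else '')
  q=P[(z>218)&(z<245)&(np.hypot(P[...,0]-591,P[...,1]+4)<25)]; print('  grip',len(q),q.mean(0).round(1) if len(q) else '')
a=load('s7')[0][110:240,190:320,::-1];b=load('c7')[0][120:230,210:320,::-1]
k=lambda i:cv2.resize(i,(400,400),interpolation=cv2.INTER_CUBIC); cv2.imwrite('pics/c7b.png',np.hstack([k(a),k(b)]))
"
```

```text
t 17.1 p [512.9  16.3 216.6] th -15.27 tilt [ 4.9e-03 -1.0e-04 -1.0e+00] F [-9.7  2.6 19.3] w 21.9 q [ 0.34  0.18 -0.02  0.   -1.36  0.97]
t 17.25 p [512.9  16.3 216.6] th -15.27 tilt [ 4.9e-03 -1.0e-04 -1.0e+00] F [-8.4  1.6 19.7] w 21.9 q [ 0.34  0.18 -0.02  0.   -1.36  0.97]
hand/cap bottom check
s7 shelltop 67 [206.07599672 211.29231437 214.35733801]
  grip 73 [591.    1.3 226.3]
c7 shelltop 55 [206.70242815 211.12186347 216.41335878]
  grip 70 [598.5  -3.4 225.9]
w7 shelltop 1786 [206.67584608 212.38665938 214.96820086]
  grip 5061 [591.8  -5.1 229.2]
```

View pics/c7b.png

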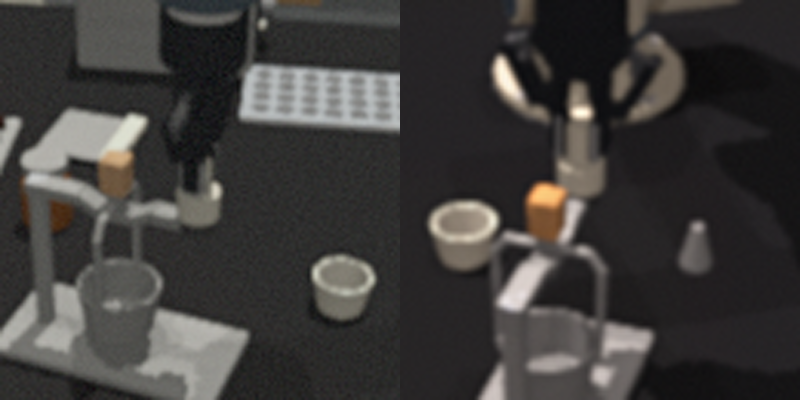

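The cap is on the collar in both crops (shell at (200,205) and (582,172)) with the pail still hanging. I relieve some side load and confirm the push holds.

carry_out(
  increments=[
    [-0.0005,0,0,0,-1],
    [-0.001,0,0.0005,0,-1],
    [-0.001,0,0.0005,0,-1],
    [-0.001,0,0.0005,0,-1],
    [-0.001,0,0.0005,0,-1],
    [-0.001,0,0.0005,0,-1],
  ],
)

```text
t: 17.85
eef_pos: [512.7, 16.3, 216.6]
tool_rot: [0.991, -0.133, 0.003, -0.0]
wrist_force: [-6.6, 0.6, 19.8]
gripper_width: 21.9
```

```bash
python3 -c "
from h import *
rep(); 
P0,a=cloud('s3'); P1,b=cloud('s7'); Q0,_=cloud('scene0'); Q1,_=cloud('c7')
# bystanders: compare static pixels of scene view
for n,(x0,y0,x1,y1) in dict(ramekin=(218,174,240,196),nozzle=(284,177,299,196),jar=(160,230,188,266),scraper=(88,230,142,265),tub=(322,236,352,272),bowl=(392,229,424,238)).items():
  d=np.abs(load('scene0')[0][y0:y1,x0:x1].astype(int)-load('c7')[0][y0:y1,x0:x1]).mean(); print(n,round(d,1))
"
```

```text
t 17.85 p [512.7  16.3 216.6] th -15.27 tilt [ 6.8e-03 -4.0e-04 -1.0e+00] F [-6.6  0.6 19.8] w 21.9 q [ 0.34  0.18 -0.02  0.   -1.36  0.96]
ramekin 9.6
nozzle 10.3
jar 3.7
scraper 5.2
tub 5.9
bowl 5.2
```

```bash
python3 -c "
from h import *
print(manip.close_job()); rep()"
```

```text
the job is handed in; nothing more can be done
None
the job is handed in; nothing more can be done
```

The pail is hanging in the hook's dip, and the snap cap is pressed home on the collar, locking the handle in. I handed the job in at 17.9 s, with the arm still holding the cap and pushing it down.

- **Pail:** After release the gripper read no load. The wrist camera put the pail's grip at (592, -5) mm, and it was still there (591.8, -5.1) after the cap went on.
- **Cap:** The push rose to at least 5 N at the balls, then turned into a pull past the click, and the cap stopped on the rigid collar. The mouth came out at about 184.9 mm, against 185 mm for the collar's top. The final downward push was about 20 N, steady over the last 0.75 s.
- **Side load:** About 6.6 N of sideways force stayed on the wrist at the end, after I eased it down from 9.7 N.
- **Camera disagreement:** The scene camera and the wrist camera differed by about 3 mm. I used the wrist values for the cap and stud, because the grip positions bore them out.
- **Other things on the counter:** Before-and-after scene images showed little change for the jar, scraper, tub and bowl. The ramekin and nozzle areas changed more, which I take to be the arm's shadow, because both were at the same pixel positions.

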